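# Push a food keeper into the packed row and latch the crate

### The arm

A 6-joint arm with a two-finger parallel gripper is mounted at the origin on the work surface. World frame = base frame: x ahead of the robot, y to its left, z up, the work surface at z = 0. Lengths are in mm, angles in rad, forces in N, time in s.
With the tool pointing down it reaches from about 350 to 975 mm from the base axis. Payload 7.1 kg.
Tool frame: the origin (TCP) lies midway between the tips of the shut fingers; the grasp point (between the pads) lies 19 mm behind it; z points along the fingers, y is the line along which they close (so a half turn about z gives the same grasp; the last joint's range is limited). The gripper opens to 88 mm and grips with 3 to 60 N. Pads are 20 mm wide; open, the fingers measure 115 mm over their backs; the gripper's body (75 mm by 178 mm) begins 61 mm behind the grasp point.
Start: joints at [-1.328, 0.423, 1.63, -0, 1.089, -0.019], TCP at [161.781, -603.682, 222.675] pointing down, gripper open.
Joint ranges: [-3, 3], [-0.9, 2.11], [0.09, 2.58], [-1.31, 4.45], [0.11, 2.69], [-2.54, 2.54]. Speed limits (rad/s): [2.39, 2.39, 3.01, 3.14, 3.14, 3.14].

### API

Orientations are given as a rotation vector (axis times angle).
In Python, from workcell import ctrl gives the robot as it stands. The module is installed in compiled form; this text tells all that it offers.
- The arm moves only by the tool servo_tool, never from a script. Its argument "increments" is a list of rows, each a list of 7 numbers: the shift along the world's x, y, z in cm, then the turn, a rotation vector about the world's x, y, z in degrees, then the opening, from -1 (shut) to 1 (fully open). A call has 1 to 20 rows; each row is the pose to reach, as a shift and turn from the pose commanded when the call began; what a row does not reach only later rows make up. A row lasts 1/12 s, in which the tool goes at most 41.7 mm and 7.16 degrees, less where a joint would pass 70% of its speed; a pose out of reach is approached as far as the arm can. A call with a gripper value outside its range is refused whole. The fingers move at their own pace and stop on an object; the grip force is fixed at half the most. Time passes only in rows, so rows that repeat a pose let the fingers close. It gives the time, the measured TCP pose, the force, the opening and the grip force at its end, in the units of the state.
- ctrl.get_obs(): the state, without advancing time (a new reading comes with each control period).
- ctrl.get_image(name): name is "side" or "top" or "wrist"; returns a dict with "image" (400x640x3 uint8, red, green, blue), "fx", "fy", "cx", "cy" (pixels), "extrinsics" (4x4, takes a point from camera to world coordinates); the wrist camera has in their place "tool_from_camera" (4x4, takes a point from camera to tool coordinates, whose origin is the TCP and whose axes are the flange's). Camera axes: x right, y up, looking along -z (the intrinsics and any distortion apply to the point x, -y, -z); pixel columns grow to the right and rows downward; lengths in mm; the calibration is good to about 2 mm. A picture is of the moment at which its call begins: read the wrist's pose just before it. There is no depth.
- ctrl.close_job(): hands the job in; it is judged then, once.
The state is a dict: "t": time; "qpos": joint angles; "qvel": joint speeds; "joint_torque": joint torques, N m; "ee_pos": TCP position; "orientation": TCP orientation; "ft_force": force on the tool from outside, world axes, zero at the start; "moment": the same for the moment, N m; "width": finger opening in mm; "grasp_force": force on a finger pad.
Only numpy, scipy, OpenCV 4.12 (cv2) and the standard library are available. Lean on these libraries where they do the work, as an engineer would, in place of code of your own. Each camera call takes 0.05 s, during which the arm holds its last target. There are 200 camera calls.

### The job

Push the yellow food keeper with the orange lid, rounded end first, into the narrow gap in the middle of the row in the red crate until it is flush with the others; it has to nudge its neighbours apart, and all must stay upright. Then swing the steel retaining arm shut across the front of the row. Leave the can, the tin and the jar alone.

Things in the scene. Friction and masses are not known exactly. Their poses are not given: they have to be found in the camera images.
- new_mid (a point): the new food keeper, yellow, orange lid: upright box 120 deep (x) x 50 thick (y) x 130 mm high, about 0.35 kg, loose, standing on the table before the crate. Point: its centre, 65 mm up. x runs along the depth to the rounded nose (upright corners of 22 mm radius), which enters first and ends at the crate's back wall; the other end, the back, is flat (corners 10 mm radius); z up.
- crate: red crate fixed to the table, no floor or top, front open. Origin: on the table, mid-row, where the middle of the new keeper's base belongs; x into the crate, y left, z up. Side walls: inner faces y = +-135 mm, 8 thick, 100 high, x -64 to 70; back wall: inner face x = 62, 65 high. The row's flat backs stand at x = -60. Four keepers leave a 34 to 44 mm gap about y = 0; 20 mm stays free with five.
- left_outer_mid (a point): food keeper of the row, white with a blue lid, same shape and size as the new keeper, leftmost (+y) in the crate. Point: its centre, 65 mm up; axes as for the new keeper (x along its depth to the rounded nose, z up). It stands loose on the table.
- left_inner_mid (a point): food keeper of the row, white with a green lid, same shape and size as the new keeper, just left (+y) of the gap. Point: its centre, 65 mm up; axes as for the new keeper (x along its depth to the rounded nose, z up). It stands loose on the table.
- right_inner_mid (a point): food keeper of the row, white with a blue lid, same shape and size as the new keeper, just right (-y) of the gap. Point: its centre, 65 mm up; axes as for the new keeper (x along its depth to the rounded nose, z up). It stands loose on the table.
- right_outer_mid (a point): food keeper of the row, white with a green lid, same shape and size as the new keeper, rightmost (-y) in the crate. Point: its centre, 65 mm up; axes as for the new keeper (x along its depth to the rounded nose, z up). It stands loose on the table.
- retainer (a joint): angle (rad) of the steel retaining arm: bar 205 long, 12 thick, 30 mm high (45 to 75 above the table), turning about a post at the crate's front left. 0 = shut on its stop: bar along the crate's -y across the row, inner face 4 mm before the keepers' backs. Grows as it swings out to the crate's -x (1.57: straight out), at most 2.0. Light friction: 0.5 N at the end moves it; stays where left.
- bar_hinge (a point): the arm's hinge axis, at the bar's middle height (60 mm); in the crate's frame at x = -70, y = 152 mm. The post is 85 mm high.
- bar_end (a point): point in the middle of the bar's section, 185 mm from the hinge and 20 mm short of its free end. A black knob of 18 mm diameter stands on the bar 10 mm nearer the free end, its top 107 mm above the table.
- can: red-labelled food can, 74 mm diameter, 110 mm high, bystander; origin at the centre of its base
- tin: green-labelled wider food tin, 84 mm diameter, 90 mm high, bystander; origin at the centre of its base
- jar: jar with a yellow cap, 72 mm diameter, 120 mm high, bystander; origin at the centre of its base
Not all that is in view belongs to the job. What is shaped like the part that bears left_outer_mid but black or pink is not meant. What is shaped like the part that bears left_inner_mid but black is not meant.

How it is judged (in metres and radians):
On the way, in this order (a step that is already met when the one before it is completed fails the run):
1. the new keeper has been pushed between its neighbours, to within 20 mm of flush, with the retaining arm still open (x of new_mid in the frame of crate above -0.02 m and value of joint retainer above 0.5 rad and y of new_mid in the frame of crate between -0.025 and 0.025 m and angle between new_mid's own z axis and vertical below 0.1 rad and angle between the x axis of new_mid and the x axis of crate, either way round below 0.12 rad and z of new_mid in the frame of crate between 0.055 and 0.075 m), for 0.2 s.
2. the retaining arm is shut (within 0.06 rad) (value of joint retainer below 0.06 rad), for 0.2 s.
At the end, for the whole second after the job is handed in: Yellow keeper upright (0.1 rad) on the table mid-row, two keepers either side: within 8 mm of home depth, 25 mm of the crate's middle, square within 0.12 rad; the four others upright (0.1 rad), within 10 mm of their depth, two each side; arm shut within 0.06 rad (x of new_mid in the frame of crate between -0.008 and 0.008 m and y of new_mid in the frame of crate between -0.025 and 0.025 m and angle between each of new_mid, left_outer_mid, left_inner_mid, right_inner_mid, right_outer_mid's own z axis and vertical below 0.1 rad and angle between the x axis of new_mid and the x axis of crate, either way round below 0.12 rad and z of new_mid in the frame of crate between 0.055 and 0.075 m and x of left_outer_mid in the frame of crate between -0.01 and 0.01 m and x of left_inner_mid in the frame of crate between -0.01 and 0.01 m and x of right_inner_mid in the frame of crate between -0.01 and 0.01 m and x of right_outer_mid in the frame of crate between -0.01 and 0.01 m and y of left_inner_mid in the frame of crate above 0.03 m and y of right_inner_mid in the frame of crate below -0.03 m and value of joint retainer below 0.06 rad); the robot touches nothing.
It fails at once if a keeper of the row is tipped by more than 0.35 rad (angle between any of left_outer_mid, left_inner_mid, right_inner_mid, right_outer_mid's own z axis and vertical above 0.35 rad).
It fails at once if the new keeper is tipped by more than 0.6 rad (angle between new_mid's own z axis and vertical above 0.6 rad).
It fails at once if the can, tin or jar is moved by more than 30 mm or tipped by more than 0.3 rad (distance of any of can, tin, jar from where it was at the start of the episode above 0.03 m or angle between any of can, tin, jar's own z axis and vertical above 0.3 rad).
It also fails if it takes over 70 s, if anything falls off the work surface, if the arm or the gripper's body presses on something with over 40 N, if the wrist force passes 120 N, or if a joint passes its speed limit or range.

## Working session

There is one attempt and no reset: what is moved stays moved. The work goes in short steps, Python scripts to look and compute and a tool call to move; the robot and the scene stay as the last step left them, time stands still between calls to the robot, and variables do not carry over. Pictures are saved under pics/ and viewed, at most 10 in all, crops included, and the job is handed in when it is done.

Besides the shell and the picture viewer there is one more tool, called as name([rows], argument=value, ...), one row to a line, values as JSON. servo_tool: Moves the arm, as the interface text tells. Its arguments: {"type":"object","properties":{"increments":{"type":"array","items":{"type":"array","items":{"type":"number"}}}},"required":["increments"]}

```bash
mkdir -p pics
cat > h.py <<'E'
from workcell import ctrl
import numpy as np, cv2
from scipy.spatial.transform import Rotation as R
def snap(name,fn):
    o=ctrl.get_obs(); d=ctrl.get_image(name); cv2.imwrite('pics/'+fn,cv2.cvtColor(d['image'],cv2.COLOR_RGB2BGR))
    if 'extrinsics' in d: E=np.array(d['extrinsics'])
    else:
        T=np.eye(4);T[:3,:3]=R.from_rotvec(o['orientation']).as_matrix();T[:3,3]=o['ee_pos'];E=T@np.array(d['tool_from_camera'])
    np.savez('pics/'+fn[:-4]+'.npz',E=E,K=[d['fx'],d['fy'],d['cx'],d['cy']])
    return d
def ray(fn,u,v,z):
    c=np.load('pics/'+fn+'.npz');E=c['E'];fx,fy,cx,cy=c['K']
    r=E[:3,:3]@np.array([(u-cx)/fx,-(v-cy)/fy,-1]);p=E[:3,3];return p+r*(z-p[2])/r[2]
def proj(fn,P):
    c=np.load('pics/'+fn+'.npz');E=c['E'];fx,fy,cx,cy=c['K']
    q=np.linalg.inv(E)@np.append(P,1);return cx-fx*q[0]/q[2],cy+fy*q[1]/q[2]
E
python3 - <<'E'
from h import *
for n in('top','side'):
    d=snap(n,n+'0.png');print(n,[k for k in d if k not in('image',)],np.round(d['extrinsics'],2).tolist(),d['fx'])
print({k:np.round(v,3).tolist() for k,v in ctrl.get_obs().items()})
E
```

```text
top ['fx', 'fy', 'cx', 'cy', 'extrinsics'] [[-0.01, 1.0, -0.07, 553.88], [-1.0, -0.01, 0.0, 53.83], [0.0, 0.07, 1.0, 1328.28], [0.0, 0.0, 0.0, 1.0]] 493.5175161318593
side ['fx', 'fy', 'cx', 'cy', 'extrinsics'] [[-0.92, 0.3, -0.25, 404.88], [-0.39, -0.69, 0.61, 579.82], [0.0, 0.66, 0.75, 702.96], [0.0, 0.0, 0.0, 1.0]] 366.22373025154127
{'t': 0.1, 'qpos': [-1.328, 0.424, 1.631, -0.0, 1.089, -0.019], 'qvel': [0.0, -0.001, -0.001, -0.0, -0.0, 0.002], 'joint_torque': [0.001, -54.561, -27.432, 0.065, 0.019, -0.0], 'ee_pos': [161.666, -603.225, 221.975], 'orientation': [-3.113, -0.41, 0.0], 'ft_force': [0.081, 0.945, 0.273], 'moment': [0.016, 0.012, 0.039], 'grasp_force': 0.0, 'width': 88.2}
```

View pics/top0.png

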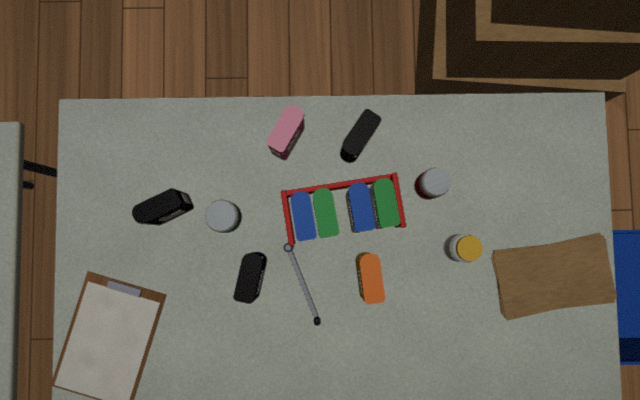

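View pics/side0.png

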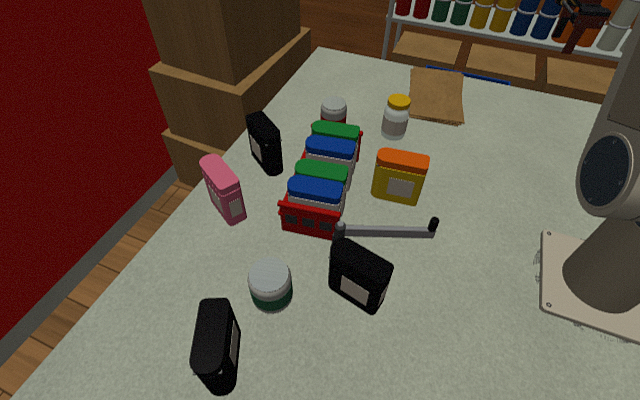

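The top view shows the crate (red, ~283-405 × 176-245) open towards the robot. The yellow keeper with the orange lid is at about (371,278) and the open bar runs from its hinge at (288,247) to its knob at (317,321). I'll enlarge this area to get sharper points.

Run:
```python
import cv2
im=cv2.imread('pics/top0.png')[165:335,265:465]
im=cv2.convertScaleAbs(im,alpha=1.6,beta=20)
cv2.imwrite('pics/c1.png',cv2.resize(im,(800,600)[:2] if 0 else (700,595),interpolation=cv2.INTER_CUBIC))
```

```text
(no output)
```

View pics/c1.png

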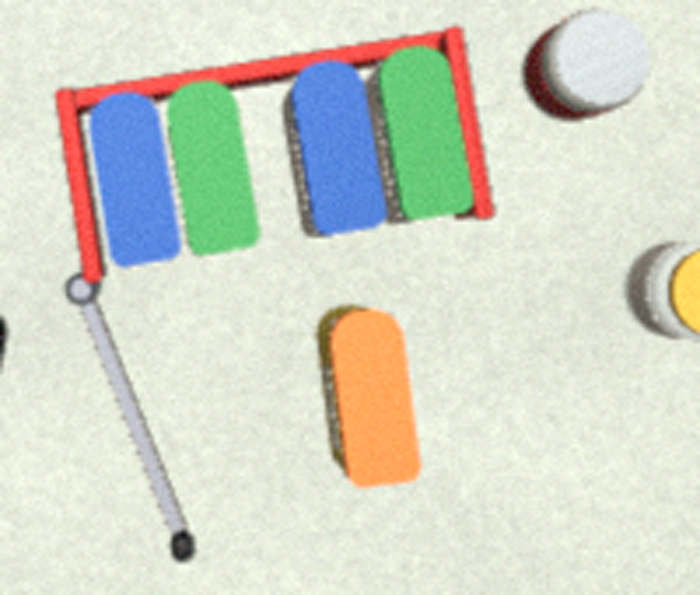

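```bash
cat > m.py <<'E'
from h import *
from scipy.optimize import least_squares
def lid(fn,hue,smin=90,z=130,roi=None,n=9):
    hsv=cv2.cvtColor(cv2.imread(f'pics/{fn}.png'),cv2.COLOR_BGR2HSV)
    m=cv2.inRange(hsv,(hue[0],smin,60),(hue[1],255,255))
    if roi: q=np.zeros_like(m);a,b,c,d=roi;q[b:d,a:c]=m[b:d,a:c];m=q
    cs,_=cv2.findContours(m,cv2.RETR_EXTERNAL,cv2.CHAIN_APPROX_NONE);out=[]
    for c in cs:
        if cv2.contourArea(c)<250:continue
        P=np.array([ray(fn,*p[0],z)[:2] for p in c],np.float32)
        (x,y),(w,h),a=cv2.minAreaRect(P)
        if w<h:a+=90;w,h=h,w
        a=(a+90)%180-90
        out.append(np.round([x,y,w,h,a],1))
    return out
E
python3 - <<'E'
from m import *
g=lambda u,v:(265+u/3.5,165+v/3.5)
obj=[(70,143,100),(-64,143,100),(70,-143,100),(-64,-143,100)]
pix=[g(57,91),g(84,284),g(463,27),g(494,216)]
def f(p):
    a=np.radians(p[2]);r=[]
    for o,q in zip(obj,pix):
        P=[p[0]+np.cos(a)*o[0]-np.sin(a)*o[1],p[1]+np.sin(a)*o[0]+np.cos(a)*o[1],o[2]]
        r+=list(np.array(proj('top0',P))-q)
    return r
s=least_squares(f,[700,-20,8]);C=s.x;print('crate',C,'res px',np.round(s.fun,1));np.save('crate.npy',C)
a=np.radians(C[2]);Rt=np.array([[np.cos(a),np.sin(a)],[-np.sin(a),np.cos(a)]])
for n,h in(('orange',(5,18)),('blue',(105,125)),('green',(45,80))):
    for l in lid('top0',h,roi=(270,170,420,310)):print(n,l,'crate',np.round(Rt@(l[:2]-C[:2]),1),l[4]-C[2])
k=ray('top0',*g(182,541),107);hg=ray('top0',*g(82,289),85)
print('knob',k,Rt@(k[:2]-C[:2]),'hinge',hg,Rt@(hg[:2]-C[:2]))
E
```

```text
crate [628.33384335 -21.1287556    8.23157902] res px [ 1.4  0.6  2.  -1.4 -1.8  1.1 -1.6 -0.1]
orange [462.3 -82.3 121.4  52.7   6.3] crate [-173.1  -36.8] -1.9315790170999447
blue [615.   80.7 118.   48.4   8.6] crate [  1.4 102.7] 0.3684209829000551
blue [635.  -61.7 118.2  52.5   8.7] crate [  0.8 -41.1] 0.46842098290005474
green [622.6  26.5 117.6  48.6   9.1] crate [ 1.1 48. ] 0.8684209829000551
green [ 644.6 -121.7  118.2   50.8    8.3] crate [   1.7 -101.9] 0.06842098290005616
knob [361.66403237  49.38823245 107.        ] [-253.82620721  107.97078412] hinge [537.35789506 118.39490818  85.        ] [-70.06244409 151.11164697]
```

servo_tool([
  [3, 6, 0, 0, 0, -2, 1],
  [6, 12, 0, 0, 0, -4, 1],
  [9, 18, 0, 0, 0, -6, 1],
  [12, 24, 0, 0, 0, -8, 1],
  [15, 30, 0, 0, 0, -8.7, 1],
  [18, 36, 0, 0, 0, -8.7, 1],
  [21, 42, 0, 0, 0, -8.7, 1],
  [24, 47, 0, 0, 0, -8.7, 1],
  [26.3, 51.6, 0, 0, 0, -8.7, 1],
  [26.3, 51.6, 0, 0, 0, -8.7, 1],
  [26.3, 51.6, 0, 0, 0, -8.7, 1],
  [26.3, 51.6, 0, 0, 0, -8.7, 1],
  [26.3, 51.6, 0, 0, 0, -8.7, 1],
  [26.3, 51.6, 0, 0, 0, -8.7, 1],
  [26.3, 51.6, 0, 0, 0, -8.7, 1],
  [26.3, 51.6, 0, 0, 0, -8.7, 1],
  [26.3, 51.6, 0, 0, 0, -8.7, 1],
  [26.3, 51.6, 0, 0, 0, -8.7, 1],
])

```text
t: 1.6
ee_pos: [424.1, -88.5, 222.5]
orientation: [3.137, 0.171, -0.001]
ft_force: [0.7, 0.3, -0.3]
width: 87.6
grasp_force: 0.0
```

Run:
```python
from m import *
d=snap('wrist','w1.png');o=ctrl.get_obs();print(o['ee_pos'],o['orientation'],o['t'])
print(lid('w1',(5,18)))
```

```text
[424.13193808 -88.73310254 222.53311445] [-3.13700986e+00 -1.69582467e-01  8.07478818e-04] 1.65
[array([ 263.1, -375.2,   74.8,   14.3,  -83.7]), array([ 441.6, -322.7,  112.9,   37.4,   21.5]), array([459.3, -83.7, 120.2,  50.2,   6.2])]
```

View pics/w1.png

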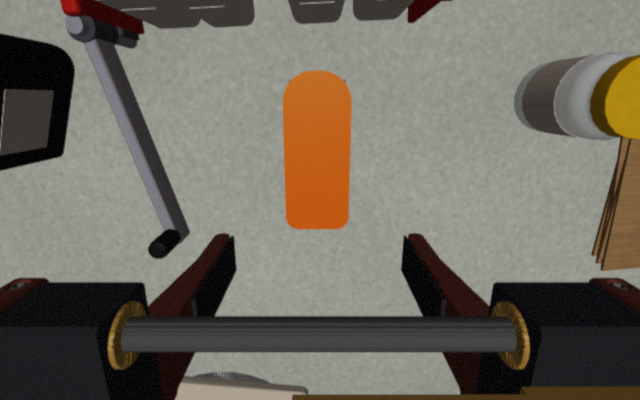

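The orange lid is centred between the fingers at (459,-84), yaw 6.2°, and its outline matches 120×50 mm. The nose points at the gap and the backs of the row are along the top edge. Next I'll descend and grip.

servo_tool([
  [0, 0.1, -3, 0, 0, 0, 1],
  [0, 0.1, -6, 0, 0, 0, 1],
  [0, 0.1, -9, 0, 0, 0, 1],
  [0, 0.1, -12, 0, 0, 0, 1],
  [0, 0.1, -14, 0, 0, 0, 1],
  [0, 0.1, -15.5, 0, 0, 0, 1],
  [0, 0.1, -15.9, 0, 0, 0, 1],
  [0, 0.1, -15.9, 0, 0, 0, 0.3],
  [0, 0.1, -15.9, 0, 0, 0, 0.2],
  [0, 0.1, -15.9, 0, 0, 0, 0],
  [0, 0.1, -15.9, 0, 0, 0, -0.1],
  [0, 0.1, -15.9, 0, 0, 0, -0.2],
  [0, 0.1, -15.9, 0, 0, 0, -0.3],
  [0, 0.1, -15.9, 0, 0, 0, -0.3],
  [0, 0.1, -15.9, 0, 0, 0, -0.3],
])

```text
t: 2.9
ee_pos: [425.2, -86.8, 64.3]
orientation: [3.136, 0.173, 0.002]
ft_force: [-1.5, -1.8, 7.0]
width: 49.5
grasp_force: 30.0
```

Run:
```python
from m import *
d=snap('top','top1.png');o=ctrl.get_obs();print({k:np.round(o[k],3).tolist() for k in('t','ee_pos','orientation','ft_force','width','grasp_force')})
r=R.from_rotvec(o['orientation']).as_matrix();print('closing yaw',np.degrees(np.arctan2(r[0,0],r[0,1])),np.degrees(np.arctan2(r[1,0],r[0,0])))
C=np.load('crate.npy');a=np.radians(8.5);Rt=np.array([[np.cos(a),-np.sin(a)],[np.sin(a),np.cos(a)]])
O=C[:2]+Rt@[1.25,0]
# TCP = keeper centre -35.3 along keeper x when aligned
for cx in(-145,-120,-90,-45,-40):
    t=O+Rt@[cx-35.5,3.5];print(cx,t,(t-o['ee_pos'][:2])/10)
```

```text
{'t': 2.95, 'ee_pos': [425.209, -86.78, 64.277], 'orientation': [3.136, 0.173, 0.002], 'ft_force': [-1.874, -1.05, 6.517], 'width': 49.933, 'grasp_force': 29.981}
closing yaw 83.68732800891841 6.312694465163067
-145 [450.53541691 -44.16203702] [2.53259401 4.26181502]
-120 [475.26081349 -40.46680174] [5.00513367 4.63133855]
-90 [504.93128939 -36.03251941] [7.97218126 5.07476678]
-45 [549.43700324 -29.38109591] [12.42275265  5.73990913]
-40 [554.38208256 -28.64204885] [12.91726058  5.81381383]
```

servo_tool([
  [0, 0, 0.15, 0, 0, 0, -0.3],
  [0.7, 1.1, 0.15, 0, 0, 0.6, -0.3],
  [1.3, 2.2, 0.15, 0, 0, 1.2, -0.3],
  [1.9, 3.3, 0.15, 0, 0, 1.8, -0.3],
  [2.5, 4.3, 0.15, 0, 0, 2.2, -0.3],
  [2.5, 4.3, 0.15, 0, 0, 2.2, -0.3],
  [3.2, 4.4, 0.15, 0, 0, 2.2, -0.3],
  [3.9, 4.5, 0.15, 0, 0, 2.2, -0.3],
  [4.5, 4.55, 0.15, 0, 0, 2.2, -0.3],
  [5, 4.65, 0.15, 0, 0, 2.2, -0.3],
  [5.5, 4.7, 0.15, 0, 0, 2.2, -0.3],
  [6, 4.8, 0.15, 0, 0, 2.2, -0.3],
  [6.5, 4.85, 0.15, 0, 0, 2.2, -0.3],
  [7, 4.95, 0.15, 0, 0, 2.2, -0.3],
  [7, 4.95, 0.15, 0, 0, 2.2, -0.3],
])

```text
t: 4.2
ee_pos: [495.4, -37.1, 65.0]
orientation: [-3.133, -0.233, 0.0]
ft_force: [0.1, -0.7, -3.7]
width: 49.8
grasp_force: 30.0
```

```bash
cat > chk.py <<'E'
from m import *
import sys
n=sys.argv[1];snap('top',n+'.png');o=ctrl.get_obs();print({k:np.round(o[k],3).tolist() for k in('t','ee_pos','orientation','ft_force','width','grasp_force')})
C=np.load('crate.npy');a=np.radians(8.5);Rt=np.array([[np.cos(a),-np.sin(a)],[np.sin(a),np.cos(a)]]);O=C[:2]+Rt@[1.25,0]
for m,h in(('orange',(5,18)),('blue',(105,125)),('green',(45,80))):
    for l in lid(n,h,roi=(270,170,420,310)):print(m,l,'crate',np.round(Rt.T@(l[:2]-O),1),l[4]-8.5)
print('TCP crate',Rt.T@(np.array(o['ee_pos'][:2])-O))
im=cv2.convertScaleAbs(cv2.imread(f'pics/{n}.png')[165:335,265:465],alpha=1.6,beta=20);cv2.imwrite(f'pics/{n}c.png',cv2.resize(im,(700,595),interpolation=cv2.INTER_CUBIC))
E
python3 chk.py top2
```

```text
{'t': 4.25, 'ee_pos': [495.307, -37.109, 65.068], 'orientation': [3.133, 0.233, 0.001], 'ft_force': [-0.814, 0.442, -4.095], 'width': 49.87, 'grasp_force': 29.981}
orange [563.9 -27.3  55.7  53.2  89.2] crate [-65.9   3.4] 80.7
blue [615.   80.2 118.1  49.1   8.8] crate [  0.5 102.2] 0.3000000000000007
blue [636.3 -63.5 118.5  52.2  10.5] crate [  0.4 -43.1] 2.0
green [623.2  29.1 118.8  48.2   7.1] crate [ 1.1 50.4] -1.4000000000000004
green [ 644.6 -121.7  118.3   50.4    8.6] crate [  -0.  -101.9] 0.09999999999999964
TCP crate [-135.1779876     3.85783297]
```

servo_tool([
  [0.5, 0.07, 0, 0, 0, 0, -0.3],
  [1, 0.15, 0, 0, 0, 0, -0.3],
  [1.5, 0.22, 0, 0, 0, 0, -0.3],
  [2, 0.3, 0, 0, 0, 0, -0.3],
  [2.5, 0.37, 0, 0, 0, 0, -0.3],
  [3, 0.45, 0, 0, 0, 0, -0.3],
  [3.5, 0.52, 0, 0, 0, 0, -0.3],
  [4, 0.6, 0, 0, 0, 0, -0.3],
  [4.5, 0.67, 0, 0, 0, 0, -0.3],
  [5, 0.75, 0, 0, 0, 0, -0.3],
  [5.3, 0.8, 0, 0, 0, 0, -0.3],
  [5.3, 0.8, -0.1, 0, 0, 0, -0.3],
  [5.3, 0.8, -0.1, 0, 0, 0, -0.3],
])

```text
t: 5.33
ee_pos: [548.5, -29.1, 64.4]
orientation: [-3.133, -0.233, -0.001]
ft_force: [-3.2, -2.1, -1.5]
width: 50.3
grasp_force: 30.0
```

```bash
python3 chk.py top3
```

```text
{'t': 5.383, 'ee_pos': [548.491, -29.055, 64.398], 'orientation': [-3.133, -0.233, -0.002], 'ft_force': [-3.837, -2.164, -1.229], 'width': 49.836, 'grasp_force': 29.982}
orange [623.4 -21.1  51.   41.4  89.2] crate [-6.1  0.8] 80.7
blue [614.6  82.2 118.   49.2   6.5] crate [  0.4 104.2] -2.0
blue [644.8 -64.5 104.5  52.1  12.7] crate [  8.6 -45.3] 4.199999999999999
green [626.2  32.5 112.5  48.3   5.4] crate [ 4.6 53.4] -3.0999999999999996
green [ 644.5 -121.3  118.3   51.3    8.6] crate [-1.000e-01 -1.015e+02] 0.09999999999999964
TCP crate [-81.3877835    3.96280919]
```

View pics/top3c.png

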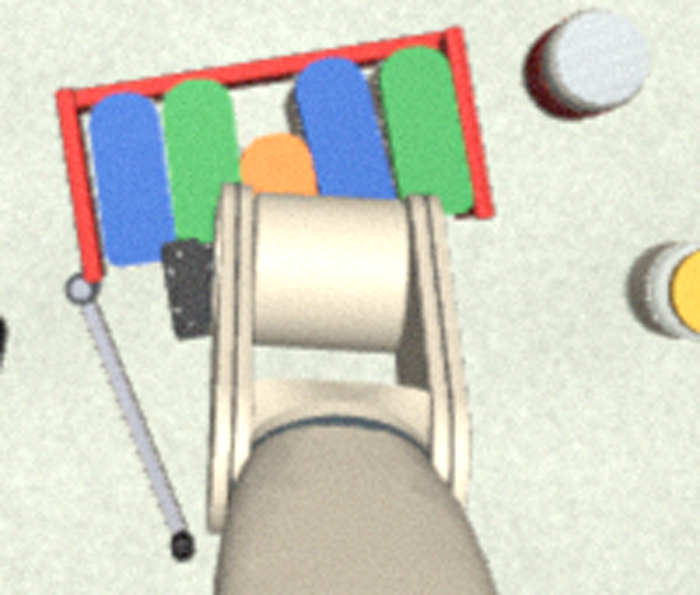

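servo_tool([
  [0, 0, 0, 0, 0, 0, 0.5],
  [0, 0, 0, 0, 0, 0, 0.5],
  [0, 0, 0, 0, 0, 0, 0.5],
  [0, 0, 0, 0, 0, 0, 0.5],
  [-2, -0.3, 0, 0, 0, 0, 0.5],
  [-4, -0.6, 0, 0, 0, 0, 0.5],
  [-6.4, -0.95, 0, 0, 0, 0, 0.5],
  [-6.4, -0.95, 0, 0, 0, 0, 0.3],
  [-6.4, -0.95, 0, 1, -6.6, 0, -1],
  [-6.4, -0.95, 0, 2, -13.2, 0, -1],
  [-6.4, -0.95, -0.7, 2.96, -19.8, 0, -1],
  [-6.4, -0.95, -1.4, 2.96, -19.8, 0, -1],
  [-6.4, -0.95, -1.4, 2.96, -19.8, 0, -1],
  [-6.4, -0.95, -1.4, 2.96, -19.8, 0, -1],
  [-6.4, -0.95, -1.4, 2.96, -19.8, 0, -1],
  [-6.4, -0.95, -1.4, 2.96, -19.8, 0, -1],
  [-6.4, -0.95, -1.4, 2.96, -19.8, 0, -1],
])

```text
t: 6.8
ee_pos: [484.8, -38.7, 50.5]
orientation: [-3.06, -0.228, -0.541]
ft_force: [0.5, 0.6, 0.0]
width: 2.9
grasp_force: 0.0
```

```bash
python3 chk.py top4
python3 - <<'E'
from h import *
d=snap('wrist','w2.png')
E
```

```text
{'t': 6.85, 'ee_pos': [484.869, -38.616, 50.629], 'orientation': [-3.06, -0.228, -0.542], 'ft_force': [0.03, -0.037, -0.317], 'width': 0.906, 'grasp_force': 0.0}
orange [585.  -24.1 119.6  52.5   7. ] crate [-44.5   3.5] -1.5
blue [614.6  82.1 118.   49.4   7. ] crate [  0.4 104.1] -1.5
blue [638.2 -66.4 118.2  51.6  12.9] crate [  1.8 -46.2] 4.4
green [623.8  32.  117.6  49.1   6.4] crate [ 2.1 53.2] -2.0999999999999996
green [ 644.6 -121.7  118.3   50.6    8.5] crate [  -0.  -101.9] 0.0
TCP crate [-145.72370669    3.91004846]
```

View pics/w2.png

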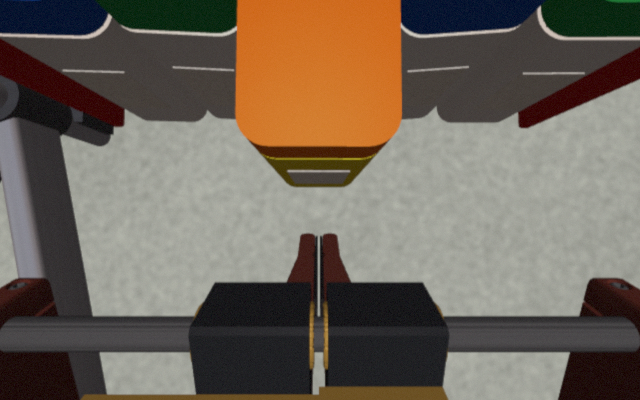

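servo_tool([
  [1, 0.15, 0, 0, 0, 0, -1],
  [2, 0.3, 0, 0, 0, 0, -1],
  [2.7, 0.4, 0, 0, 0, 0, -1],
  [3.1, 0.46, 0, 0, 0, 0, -1],
  [3.5, 0.52, 0, 0, 0, 0, -1],
  [3.9, 0.58, 0, 0, 0, 0, -1],
  [4.3, 0.64, 0, 0, 0, 0, -1],
  [4.7, 0.7, 0, 0, 0, 0, -1],
  [5.1, 0.76, 0, 0, 0, 0, -1],
  [5.5, 0.82, 0, 0, 0, 0, -1],
  [5.9, 0.88, 0, 0, 0, 0, -1],
  [6.2, 0.93, 0, 0, 0, 0, -1],
  [6.5, 0.97, 0, 0, 0, 0, -1],
  [6.5, 0.97, 0, 0, 0, 0, -1],
])

```text
t: 8.07
ee_pos: [543.3, -27.6, 48.6]
orientation: [-3.059, -0.229, -0.525]
ft_force: [-17.6, -1.3, 9.2]
width: 0.6
grasp_force: 9.0
```

```bash
python3 chk.py top5
```

```text
{'t': 8.117, 'ee_pos': [543.259, -27.661, 48.598], 'orientation': [-3.059, -0.229, -0.525], 'ft_force': [-17.672, -2.285, 10.589], 'width': 0.144, 'grasp_force': 8.772}
orange [613.1 -20.5 121.7  52.    5.4] crate [-16.2   2.9] -3.0999999999999996
blue [614.7  82.5 117.7  48.8   5.9] crate [  0.6 104.5] -2.5999999999999996
blue [638.2 -69.3 118.2  51.9  13.3] crate [  1.4 -49.1] 4.800000000000001
green [623.7  32.8 117.6  48.3   6.8] crate [ 2.1 54. ] -1.7000000000000002
green [ 644.6 -122.   118.3   50.4    8.6] crate [-1.000e-01 -1.022e+02] 0.09999999999999964
TCP crate [-86.35560961   6.11439655]
```

View pics/top5c.png

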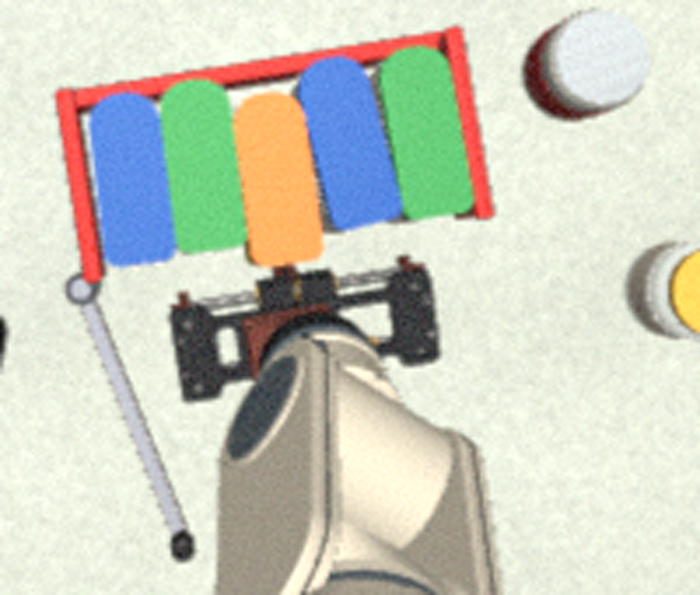

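servo_tool([
  [0.2, -0.1, 0, 0, 0, 0, -1],
  [0.4, -0.2, 0, 0, 0, 0, -1],
  [0.6, -0.2, 0, 0, 0, 0, -1],
  [0.8, -0.2, 0, 0, 0, 0, -1],
  [1.0, -0.15, 0, 0, 0, 0, -1],
  [1.2, -0.1, 0, 0, 0, 0, -1],
  [1.4, -0.1, 0, 0, 0, 0, -1],
  [1.6, -0.05, 0, 0, 0, 0, -1],
  [1.6, -0.05, 0, 0, 0, 0, -1],
])

```text
t: 8.87
ee_pos: [560.8, -28.7, 48.6]
orientation: [-3.06, -0.229, -0.528]
ft_force: [-11.3, -2.2, 2.4]
width: 0.4
grasp_force: 5.6
```

```bash
python3 chk.py top6
```

```text
{'t': 8.917, 'ee_pos': [560.795, -28.714, 48.618], 'orientation': [-3.06, -0.228, -0.528], 'ft_force': [-10.989, -2.011, 1.54], 'width': 0.323, 'grasp_force': 5.424}
orange [630.9 -18.6 123.   52.7   8.5] crate [1.7 2.1] 0.0
blue [614.5  82.7 118.   49.2   5.7] crate [  0.4 104.7] -2.8
blue [638.6 -70.1 118.3  50.7  11.2] crate [  1.7 -50. ] 2.6999999999999993
green [623.6  32.7 117.7  49.1   7.2] crate [ 2.  53.9] -1.2999999999999998
green [ 644.4 -121.9  118.7   50.3    8.8] crate [  -0.3 -102. ] 0.3000000000000007
TCP crate [-69.16783136   2.48122562]
```

servo_tool([
  [-1.5, -0.2, 0, 0, 0, 0, -1],
  [-4, -0.6, 0, 0, 0, 0, -1],
  [-7, -1, 1, -1, 6.6, 0, -1],
  [-8, -1.2, 4, -2, 13.2, 0, -1],
  [-9, -1.2, 7, -2.96, 19.8, 0, -1],
  [-9, -1.2, 9.5, -2.96, 19.8, 0, -1],
  [-11, 2, 9.5, -2.96, 19.8, 0, -1],
  [-13, 5, 9.5, -2.96, 19.8, 0, -1],
  [-15, 8, 9.5, -2.96, 19.8, 0, -1],
  [-17, 11, 9.5, -2.96, 19.8, 0, -1],
  [-17.6, 12.2, 9.5, -2.96, 19.8, 0, -1],
  [-17.6, 12.2, 9.5, -2.96, 19.8, 0, -1],
  [-17.6, 12.2, 9.5, -2.96, 19.8, 0, -1],
  [-17.6, 12.2, 9.5, -2.96, 19.8, 0, -1],
  [-17.6, 12.2, 9.5, -2.96, 19.8, 0, -1],
])

```text
t: 10.17
ee_pos: [389.7, 91.8, 145.3]
orientation: [3.133, 0.231, 0.001]
ft_force: [0.6, 0.3, 0.4]
width: 0.5
grasp_force: 0.0
```

```bash
python3 chk.py top7
python3 - <<'E'
from h import *
o=ctrl.get_obs()
C=np.load('crate.npy');a=np.radians(8.5);Rt=np.array([[np.cos(a),-np.sin(a)],[np.sin(a),np.cos(a)]]);O=C[:2]+Rt@[1.25,0]
for q in [1.34,1.2,1.05,.9,.75,.6,.45,.3,.15,0,-.03]:
    off=6+10*np.cos(q)+13.5*abs(np.sin(q))
    p=np.array([-70,152])+150*np.array([-np.sin(q),-np.cos(q)])+off*np.array([-np.cos(q),np.sin(q)])
    print(q,np.round((O+Rt@p-o['ee_pos'][:2])/10,2))
E
```

```text
{'t': 10.217, 'ee_pos': [389.559, 91.749, 145.226], 'orientation': [3.133, 0.231, 0.001], 'ft_force': [-0.149, 0.866, 0.192], 'width': 0.433, 'grasp_force': 0.0}
orange [631.2 -17.4 121.3  52.4  10.1] crate [2.1 3.3] 1.5999999999999996
blue [614.5  82.6 118.   48.9   6.1] crate [  0.4 104.6] -2.4000000000000004
blue [638.6 -70.1 118.3  50.7  11.2] crate [  1.7 -50. ] 2.6999999999999993
green [623.7  32.1 117.6  49.7   6.8] crate [ 2.  53.3] -1.7000000000000002
green [ 644.6 -121.8  118.3   50.5    8.8] crate [  -0. -102.] 0.3000000000000007
TCP crate [-220.71734559  146.93093469]
1.34 [ 0.1  -0.83]
1.2 [ 0.71 -2.79]
1.05 [ 1.66 -4.8 ]
0.9 [ 2.92 -6.67]
0.75 [ 4.48 -8.36]
0.6 [ 6.32 -9.81]
0.45 [  8.38 -10.97]
0.3 [ 10.63 -11.8 ]
0.15 [ 13.02 -12.27]
0 [ 15.47 -12.34]
-0.03 [ 15.88 -12.32]
```

View pics/top7c.png

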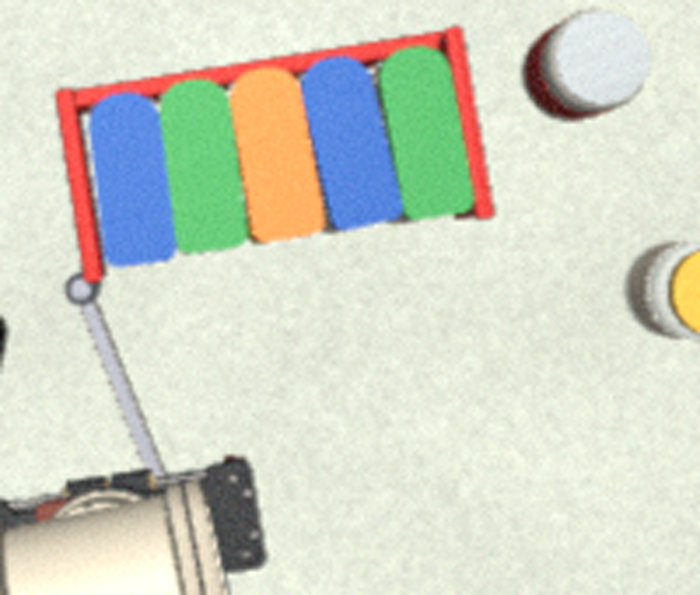

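The row is flush and the new keeper is seated and square, at about (270,155) in the crop. Next I'll lower the shut fingers beside the bar and sweep it closed.

servo_tool([
  [0, 0.6, -3, 0, 0, 0, -1],
  [0, 0.6, -6, 0, 0, 0, -1],
  [0, 0.6, -8.7, 0, 0, 0, -1],
  [0, 0.6, -8.7, 0, 0, 0, -1],
  [0, 0, -8.7, 0, 0, 0, -1],
  [0.1, -0.8, -8.7, 0, 0, 0, -1],
  [0.4, -1.8, -8.7, 0, 0, 0, -1],
  [0.7, -2.8, -8.7, 0, 0, 0, -1],
  [1.2, -3.8, -8.7, 0, 0, 0, -1],
  [1.7, -4.8, -8.7, 0, 0, 0, -1],
  [2.3, -5.7, -8.7, 0, 0, 0, -1],
  [2.9, -6.7, -8.7, 0, 0, 0, -1],
  [3.7, -7.5, -8.7, 0, 0, 0, -1],
  [4.5, -8.4, -8.7, 0, 0, 0, -1],
  [5.4, -9.1, -8.7, 0, 0, 0, -1],
  [6.3, -9.8, -8.7, 0, 0, 0, -1],
  [7.4, -10.4, -8.7, 0, 0, 0, -1],
  [8.4, -11, -8.7, 0, 0, 0, -1],
  [9.5, -11.4, -8.7, 0, 0, 0, -1],
  [10.6, -11.8, -8.7, 0, 0, 0, -1],
])

```text
t: 11.88
ee_pos: [495.8, -25.9, 58.0]
orientation: [-3.133, -0.233, 0.001]
ft_force: [-0.6, 1.0, 0.4]
width: 0.5
grasp_force: 0.3
```

servo_tool([
  [1.2, -0.25, 0, 0, 0, 0, -1],
  [2.4, -0.45, 0, 0, 0, 0, -1],
  [3.4, -0.5, 0, 0, 0, 0, -1],
  [4.2, -0.5, 0, 0, 0, 0, -1],
  [4.6, -0.5, 0, 0, 0, 0, -1],
  [4.9, -0.5, 0, 0, 0, 0, -1],
  [4.9, -0.5, 0, 0, 0, 0, -1],
])

```text
t: 12.47
ee_pos: [541.5, -30.4, 57.7]
orientation: [-3.132, -0.234, 0.009]
ft_force: [-6.6, -0.8, 4.6]
width: 0.3
grasp_force: 3.2
```

```bash
python3 chk.py top8
```

```text
{'t': 12.517, 'ee_pos': [541.429, -30.403, 57.699], 'orientation': [-3.133, -0.234, 0.008], 'ft_force': [-5.821, -1.42, 4.168], 'width': 0.513, 'grasp_force': 3.09}
orange [640.8 -16.3 102.   51.4  10.7] crate [11.8  2.9] 2.1999999999999993
blue [614.5  82.7 118.   49.2   5.7] crate [  0.4 104.7] -2.8
blue [641.7 -69.5 111.2  51.   10.9] crate [  4.8 -49.8] 2.4000000000000004
green [623.5  32.5 118.1  48.8   6.8] crate [ 1.9 53.8] -1.7000000000000002
green [ 644.6 -122.1  118.4   50.5    9. ] crate [-1.000e-01 -1.023e+02] 0.5
TCP crate [-88.57155848   3.67261203]
```

View pics/top8c.png

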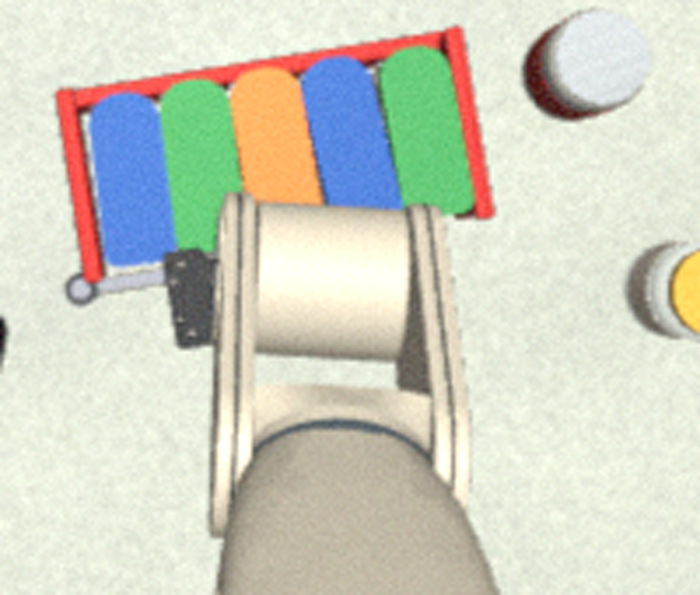

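servo_tool([
  [0.3, 0.05, 0, 0, 0, 0, -1],
  [0.5, 0.05, 0, 0, 0, 0, -1],
  [0.5, 0.05, 0, 0, 0, 0, -1],
  [0.5, 0.05, 0, 0, 0, 0, -1],
  [-1, -0.1, 0, 0, 0, 0, -1],
  [-3.5, -0.5, 0, 0, 0, 0, -1],
  [-7, -1, 0, 0, 0, 0, -1],
  [-9, -2.5, 3, 0, 0, 0, -1],
  [-10, -6, 6, 0, 0, 0, -1],
  [-11, -10, 9, 0, 0, 0, -1],
  [-12, -14, 9, 0, 0, 0, -1],
  [-13, -18, 9, 0, 0, 0, -1],
  [-13, -20, 9, 0, 0, 0, -1],
  [-13, -20, 9, 0, 0, 0, -1],
  [-13, -20, 9, 0, 0, 0, -1],
  [-13, -20, 9, 0, 0, 0, -1],
])

```text
t: 13.85
ee_pos: [413.4, -229.9, 148.0]
orientation: [-3.132, -0.232, 0.001]
ft_force: [-0.1, 0.7, 0.4]
width: 0.6
grasp_force: 0.0
```

```bash
python3 chk.py top9
```

```text
{'t': 13.9, 'ee_pos': [413.502, -229.426, 147.872], 'orientation': [-3.132, -0.234, 0.001], 'ft_force': [-0.687, 0.437, 0.418], 'width': 0.469, 'grasp_force': 0.0}
orange [631.5 -18.9 121.   52.7   8. ] crate [2.2 1.7] -0.5
blue [614.5  82.8 118.   49.5   5.7] crate [  0.4 104.8] -2.8
blue [638.6 -70.2 118.4  50.8  10.9] crate [  1.7 -50. ] 2.4000000000000004
green [623.8  32.1 117.5  49.7   6.8] crate [ 2.1 53.3] -1.7000000000000002
green [ 644.6 -121.9  118.3   50.3    8.8] crate [-1.000e-01 -1.021e+02] 0.3000000000000007
TCP crate [-244.51074736 -174.25522087]
```

View pics/top9c.png

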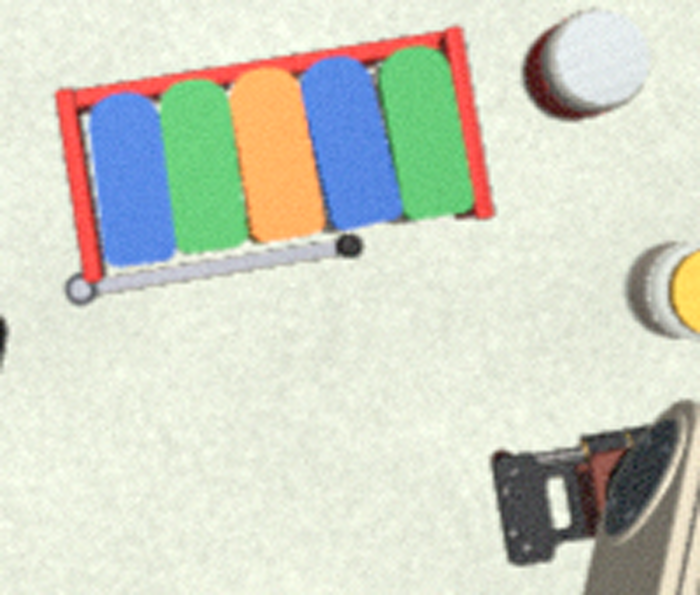

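Run:
```python
from h import *
g=lambda u,v:(265+u/3.5,165+v/3.5)
k=ray('top9',*g(349,244),107)[:2];h=ray('top9',*g(82,289),85)[:2];d=k-h
q=np.arctan2(d[1],d[0])+np.pi/2-np.radians(8.5);print('len',np.hypot(*d),'retainer',-q)
```

```text
len 192.14496189498348 retainer -0.004333690530620021
```

The bar measures as shut (about 0.00 rad), the row is flush and upright, and the robot is clear.

```bash
python3 -c "
from workcell import ctrl
print(ctrl.close_job())"
```

```text
the job is handed in; nothing more can be done
None
```

I handed the job in at about 14 s: in the last top view the yellow keeper stands mid-row within about 2 mm of flush, the other four look upright, and the retaining arm measures shut (about 0.00 rad). The robot is clear and never went near the can, tin or jar. The hand-in call did not return a verdict.

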